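# Hang the hair band to cure and wind the curing timer

### The arm

A 6-joint arm with a two-finger parallel gripper is mounted at the origin on the work surface. World frame = base frame: x ahead of the robot, y to its left, z up, the work surface at z = 0. Lengths are in m, angles in degrees, forces in N, time in s.
With the tool pointing down it reaches from about 0.35 to 0.875 m from the base axis. Payload 4.2 kg.
Tool frame: the origin (TCP) lies on the front face of the gripper's body, between the roots of the fingers; the fingertips stand finger_overhang ahead of it and the grasp point (between the pads) lies 51 mm ahead of it (finger_overhang is the distance from the TCP to the fingertips, in m); z points along the fingers, y is the line along which they close (so a half turn about z gives the same grasp; the last joint's range is limited). The gripper opens to 87 mm and grips with 3 to 60 N. Pads are 19 mm wide; open, the fingers measure 117 mm over their backs; the gripper's body (75 mm by 190 mm) begins 51 mm behind the grasp point.
Start: joints at [86.379, 22.042, 0.453, 0, -68.411, -14.817], TCP at [0.198, 0.593, 0.292] pointing down, gripper open.
Joint ranges: [-179.83, 179.83], [-69.29, 118.12], [-61.27, 80.66], [-181.25, 117.63], [-171.15, -9.14], [-177.46, 177.46]. Speed limits (degrees/s): [159.86, 159.86, 180, 180, 180, 180].

### API

Orientations are given as a 3x3 rotation matrix whose columns are the frame's x, y, z axes.
In Python, from station import sense, capture, camera_model, finish_job, finger_overhang gives the robot as it stands. The module is installed in compiled form; this text tells all that it offers.
- The arm moves only by the tool jog_arm, never from a script. Its argument "rows" is a list that holds one entry, the list of rows, each a list of 4 numbers: the shift along the tool's x, y, z in m, then the turn about the tool's z in rad. A call has 1 to 20 rows; each row shifts and turns the commanded pose from where the row before left it, along the tool's axes as they then stand; what a row does not reach is not made up. A row lasts 1/8 s, in which the tool goes at most 62.5 mm and 10.7 degrees, less where a joint would pass 70% of its speed; a pose out of reach is approached as far as the arm can. A call is refused whole if a number of a shift passes 0.0625 or a number of a turn 0.188, either way. A call with a gripper value outside its range is refused whole. "claw" is the opening, from 0 (shut) to 1 (fully open), set as the call begins (left out, the last holds). The fingers move at their own pace and stop on an object; the grip force is fixed at half the most. Time passes only in rows, so rows that do not move let the fingers close. It gives the time, the measured TCP pose, the force, the opening and the grip force at its end, in the units of the state.
- sense(): the state, without advancing time (a new reading comes with each control period).
- capture(name): name is "scene" or "top"; returns the picture (400x640x3 uint8, red, green, blue); there is no depth.
- camera_model(name): a dict with "fovy" (degrees; the focal length in pixels is half the picture's height over the tangent of half this angle, whatever the lens; pixels are square), "cx", "cy" (the principal point, pixels), "eye" and "rotation" of the camera in the world. Camera axes: x right, y down, z forward; pixel columns grow to the right and rows downward; lengths in m; the calibration is good to about 2 mm. A picture is of the moment at which its call begins. camera_model takes no time and is no camera call.
- finish_job(): hands the job in; it is judged then, once.
The state is a dict: "time_s": time; "joints": joint angles; "joint_velocities": joint speeds; "effort": joint torques, N m; "tcp_pos": TCP position; "ee_rot": TCP orientation; "wrist_force": force on the tool from outside, world axes, zero at the start; "moment": the same for the moment, N m; "gripper_width": opening from 0.0 (shut) to 1.0 (fully open); "gripper_force": force on a finger pad.
Only numpy, scipy, OpenCV 4.12 (cv2) and the standard library are available. Lean on these libraries where they do the work, as an engineer would, in place of code of your own. Each camera call takes 0.05 s, during which the arm holds its last target. There are 200 camera calls.

### The job

Put the freshly cast hair band to cure: hang it by its crown over the middle part of the drying bar, straddling it with one leg on each side, and let go. Then wind the clockwork timer beside it fully, turning the butterfly key clockwise (seen from above) by repeated partial turns until it comes up against its stop, without forcing it. Leave the dish, the jar and the mould where they are.

Things in the scene. Friction and masses are not known exactly. Their poses are not given: they have to be found in the camera images.
- hairband: Loose stiff wooden hair band, an upside-down U standing on its two ends: 110 mm wide along its x, 105 mm high to the top of the strip, strip 5 mm thick and 30 mm wide (along its y), open below, inner width 100 mm, 70 g. A white resin block sits on the crown as its only ornament. Origin midway between the two ends at table level; z is up.
- crown (a point): On the hair band: the middle of the underside of the strip at the crown, 100 mm above the origin; this is what rests on the bar. Axes as the hair band.
- block (a point): On the hair band: near the centre of the resin block on the crown, 116 mm above the origin. The block is 40 mm along x, 26 mm along y and stands 23 mm above the strip (105 to 128 mm above the origin); take it by its 26 mm width. Axes as the hair band.
- drybar: Fixed steel drying rail: a horizontal round bar 12 mm thick and about 260 mm long along its y, on a post at each end, axis 140 mm above the table. Origin on the table under the middle of the bar.
- drybar_mid (a point): Middle of the bar, on its axis, 140 mm above the table; y runs along the bar, z up.
- timer: Fixed clockwork timer: a grey drum 110 mm across and 62 mm high on a wooden foot 130 mm square, with a brass butterfly key standing upright on top. Origin at the centre of the underside, z up.
- key_hub (a point): On the key's vertical turning axis, 92 mm above the table, at mid height of the wings. The key has a hub 16 mm thick (66 to 104 mm above the table) and two upright flat wings, one on each side in one line, 6 mm thick, reaching 50 mm from the axis, from about 78 to 106 mm above the table. Turns with the key: its x points along one wing.
- key_wing (a point): In one wing, 36 mm from the key's axis, at mid height: the direction from key_hub to here is the wing's direction.
- key (a joint): Angle of the key in rad, growing as it is wound (clockwise seen from above): 0 run down, 5.5 fully wound against the firm stop. Sprung: it takes 0.2 N m at first and 0.3 N m near the stop, and stays where it is left.
- dish: Loose glass dish with dried berries, 90 mm across, 16 mm high; origin at the centre of its underside. Bystander.
- jar: Loose amber jar with a white cap, 52 mm across, 75 mm high; origin at the centre of its underside. Bystander.
- mould: Loose white square mould, 100 mm wide, 30 mm high; origin at the centre of its underside. Bystander.
Things that resemble listed ones, but are neither listed nor needed, are in the scene too. Of the things shaped like the timer, the grey one is meant.

How it is judged:
By the outcome, as a careful person would: the job done as asked, in the order asked, and still so for the second after the job is handed in, with the robot touching nothing.
It also fails if it takes over 72 s, if anything falls off the work surface, if the arm or the gripper's body presses on something with over 40 N, if the wrist force passes 120 N, or if a joint passes its speed limit or range.

## Working session

There is one attempt and no reset: what is moved stays moved. The work goes in short steps, Python scripts to look and compute and a tool call to move; the robot and the scene stay as the last step left them, time stands still between calls to the robot, and variables do not carry over. Pictures are saved under pics/ and viewed, at most 10 in all, crops included, and the job is handed in when it is done.

Besides the shell and the picture viewer there is one more tool, called after "Emit:" by a JSON object that holds its "fn" and its "kwargs". jog_arm: Moves the arm, as the interface text tells. Its arguments: {"type":"object","properties":{"rows":{"type":"array"},"claw":{"type":"number"}},"required":["rows"]}

```bash
mkdir -p pics; python3 - <<'E'
from station import *
import cv2,numpy as np
for n in("scene","top"):
    im=capture(n);cv2.imwrite(f"pics/{n}0.png",im[...,::-1]);print(n,camera_model(n))
s=sense();print(s,finger_overhang)
E
```

```text
scene {'fovy': 47.12369753539191, 'cx': 324.6087463847193, 'cy': 195.53384849956274, 'eye': array([1.31733581, 0.04111395, 1.00963369]), 'rotation': array([[-0.14737623,  0.74309287, -0.65275817],
       [ 0.98906478,  0.10699968, -0.10149845],
       [-0.00557786, -0.66057857, -0.7507362 ]])}
top {'fovy': 44.0118723069465, 'cx': 309.2353647158031, 'cy': 193.21195312252758, 'eye': array([ 0.2028925 , -0.08453445,  1.70096512]), 'rotation': array([[ 0.03215167, -0.97876931,  0.20242755],
       [-0.99948206, -0.03176282,  0.00516998],
       [ 0.00136945, -0.20248893, -0.97928359]])}
{'time_s': 0.1, 'joints': array([ 8.63775670e+01,  2.20865997e+01,  3.87646034e-01, -2.43456620e-02,
       -6.84120277e+01, -1.48158080e+01]), 'joint_velocities': array([-0.0435169 , -0.01758817,  0.13854731,  0.11660364, -0.10132709,
        0.04555413]), 'effort': array([ 7.18930023e-04, -3.91692603e+01,  1.87935805e+01,  4.23188701e+00,
        1.34372167e-02, -7.08687526e-05]), 'tcp_pos': array([0.19753835, 0.59253706, 0.29126906]), 'ee_rot': array([[ 9.48615576e-01, -3.16430439e-01, -5.16696128e-04],
       [-3.16430840e-01, -9.48613663e-01, -1.90812616e-03],
       [ 1.13644192e-04,  1.97357679e-03, -9.99998046e-01]]), 'wrist_force': array([-0.19850287,  0.01575125,  0.09772884]), 'moment': array([ 0.00102814, -0.04379813,  0.02212891]), 'gripper_force': 0.0, 'gripper_width': 1.0010643193678184} 0.0697
```

View pics/scene0.png

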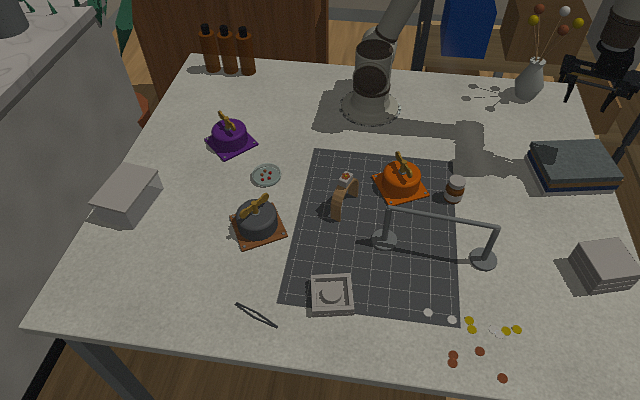

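View pics/top0.png

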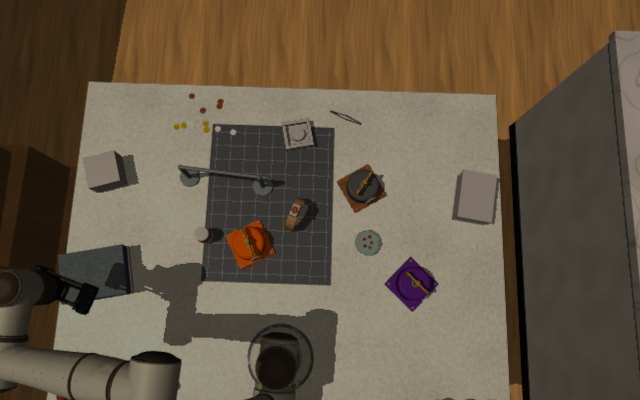

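The scene view shows three timers: orange at (402,180), grey at (257,220) and purple at (230,135). In the top view they are at (250,243), (363,187) and (411,284). The grey one fits the description. The hair band is at scene (343,193) / top (297,213), and the bar runs from scene (389,210) to (497,228) / top (181,168) to (282,182). I'll confirm in enlarged crops.

```bash
python3 - <<'E'
import cv2,numpy as np
a=cv2.imread("pics/top0.png")[145:235,260:400]; b=cv2.imread("pics/scene0.png")[160:260,220:360]
o=np.vstack([cv2.resize(a,None,fx=4,fy=3*4/3,interpolation=2)[:300],cv2.resize(b[:75],None,fx=4,fy=4,interpolation=2)])
cv2.imwrite("pics/c1.png",o)
a=cv2.resize(cv2.imread("pics/top0.png")[150:240,170:400],None,fx=3.4,fy=3.4,interpolation=2)
b=cv2.resize(cv2.imread("pics/scene0.png")[165:255,220:450],None,fx=3.3,fy=3.2,interpolation=2)[:,:a.shape[1]]
w=min(a.shape[1],b.shape[1]);cv2.imwrite("pics/c1.png",np.vstack([a[:,:w],b[:,:w]]))
E
```

```text
(no output)
```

View pics/c1.png

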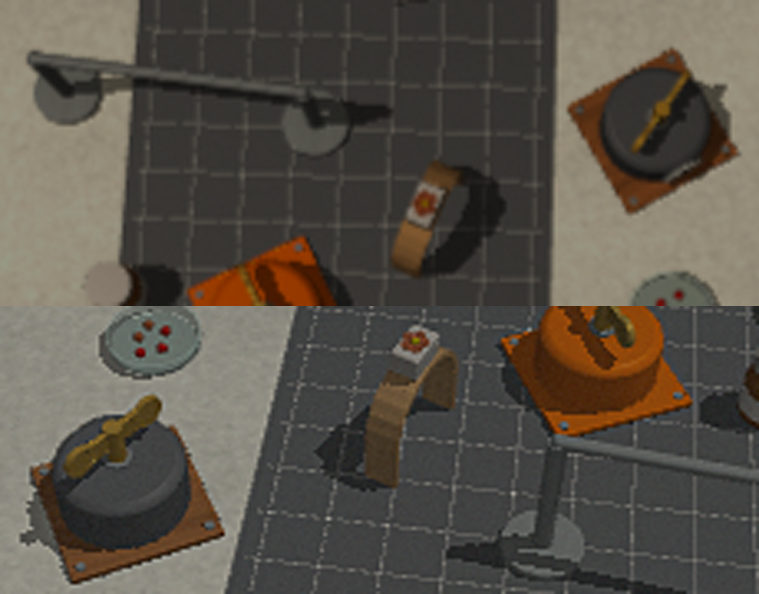

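The crop confirms the grey drum with a brass key, on a wooden foot, at top px (365,183). The block is at top (295,210) / scene (346,176). The bar's right-hand end is at top (263,179).

```bash
cat > h.py <<'E'
import cv2,numpy as np
from station import *
def ray(n,p):
    c=camera_model(n);f=200/np.tan(np.radians(c["fovy"]/2))
    d=c["rotation"]@np.array([(p[0]-c["cx"])/f,(p[1]-c["cy"])/f,1]);return c["eye"],d/np.linalg.norm(d)
def plane(n,p,z):
    e,d=ray(n,p);return e+d*(z-e[2])/d[2]
def tri(a,b):
    (e,d),(g,k)=ray("top",a),ray("scene",b)
    s=np.linalg.lstsq(np.c_[d,-k],g-e,rcond=None)[0];p,q=e+d*s[0],g+k*s[1]
    return (p+q)/2,np.linalg.norm(p-q)
def proj(n,P):
    c=camera_model(n);f=200/np.tan(np.radians(c["fovy"]/2))
    q=c["rotation"].T@(np.array(P)-c["eye"]);return q[:2]/q[2]*f+[c["cx"],c["cy"]]
def mask(n,im,box,lo,hi,op=0):
    x0,y0,x1,y1=box;h=cv2.cvtColor(im,cv2.COLOR_BGR2HSV);m=np.zeros(im.shape[:2],np.uint8)
    m[y0:y1,x0:x1]=cv2.inRange(h,lo,hi)[y0:y1,x0:x1]
    k,l,st,c=cv2.connectedComponentsWithStats(m);i=1+st[1:,4].argmax()
    return (l==i).astype(np.uint8)
def rect(m): return cv2.minAreaRect(cv2.findContours(m,0,2)[0][0])
E
python3 - <<'E'
from h import *
T=cv2.imread("pics/top0.png");S=cv2.imread("pics/scene0.png")
np.set_printoptions(precision=4,suppress=True)
def go(nm,bt,bs,lo,hi,z):
    for n,im,b in(("top",T,bt),("scene",S,bs)):
        m=mask(n,im,b,lo,hi);ys,xs=np.nonzero(m)
        W=np.array([plane(n,(x,y),z)[:2] for x,y in zip(xs,ys)])
        c=W.mean(0);u,s,v=np.linalg.svd(W-c);t=(W-c)@v.T
        print(nm,n,len(xs),"px",xs.mean(),ys.mean(),"xy",c,"mid",((t.max(0)+t.min(0))/2)@v+c,"ang",np.degrees(np.arctan2(v[0,1],v[0,0]))%180,"ext",np.ptp(t,axis=0))
go("brass",(340,165,390,200),(235,185,275,225),(15,110,70),(35,255,255),.104)
go("white",(285,200,305,225),(335,165,360,182),(0,0,140),(180,70,255),.128)
go("wood",(285,195,310,235),(325,170,360,225),(5,60,70),(20,255,255),.105)
for a,b in(((179.5,167.5),(263,178)),):
    print("bar top",plane("top",a,.14),plane("top",b,.14))
for p in((389,208.5),(497,227)): print("bar scene",plane("scene",p,.14))
for n,im,b in(("scene",S,(385,205,500,232)),):
    h=cv2.cvtColor(im,cv2.COLOR_BGR2HSV)
    for c in range(386,500,6):
        col=im[200:235,c].mean(1);print(c,col.astype(int).tolist()) if c in(410,440,470) else 0
print(T[155:190,200].mean(1).astype(int).tolist(),T[160:195,240].mean(1).astype(int).tolist())
E
```

```text
brass top 73 px 363.86301369863014 182.02739726027397 xy [ 0.5767 -0.2557] mid [ 0.5758 -0.2555] ang 146.9823308095683 ext [0.0954 0.0146]
brass scene 220 px 253.64545454545456 205.45 xy [ 0.5895 -0.2577] mid [ 0.5907 -0.2533] ang 148.30238811648448 ext [0.0989 0.0371]Traceback (most recent call last):
  File "<stdin>", line 11, in <module>
  File "<stdin>", line 6, in go
  File "h.py", line 18, in mask
    k,l,st,c=cv2.connectedComponentsWithStats(m);i=1+st[1:,4].argmax()
                                                     ~~~~~~~~~~~~~~~^^
ValueError: attempt to get argmax of an empty sequence
```

```bash
python3 - <<'E'
from h import *
T=cv2.imread("pics/top0.png");S=cv2.imread("pics/scene0.png")
np.set_printoptions(precision=4,suppress=True)
h=cv2.cvtColor(T,cv2.COLOR_BGR2HSV);print(h[203:218,288:303,2].tolist())
print("bandtop tri",tri((295.3,210),(345.8,175.9)))
print("hub tri",tri((365.3,181.8),(254.5,204)),proj("top",(.577,-.2555,.104)))
def W(n,xs,ys,z):
    W=np.array([plane(n,(x,y),z)[:2] for x,y in zip(xs,ys)]);c=W.mean(0);v=np.linalg.svd(W-c)[2];t=(W-c)@v.T
    return n,c,"mid",((t.max(0)+t.min(0))/2)@v+c,"ang",np.degrees(np.arctan2(v[0,1],v[0,0]))%180,"ext",np.ptp(t,axis=0)
for n,im,b in(("top",T,(285,195,305,225)),("scene",S,(335,165,362,182))):
  for v in(90,110,125):
    try:
        m=mask(n,im,b,(0,0,v),(180,75,255));m=cv2.morphologyEx(m,3,np.ones((5,5)));ys,xs=np.nonzero(m);print(v,len(xs),xs.min(),xs.max(),ys.min(),ys.max(),W(n,xs,ys,.128))
    except ValueError: print(v,'none')
m=mask("top",T,(285,190,310,235),(5,75,50),(22,255,255));ys,xs=np.nonzero(m);print("wood",len(xs),W("top",xs,ys,.1),xs.min(),xs.max(),ys.min(),ys.max())
print("bar top",plane("top",(179.5,168),.14),plane("top",(263,179),.14))
for p in((389,208.5),(497,227)): print("bar scene",plane("scene",p,.14))
print([ (c,S[200:235,c].mean(1).astype(int).tolist()) for c in(410,440,470)])
print(T[155:190,200].mean(1).astype(int).tolist(),T[160:195,240].mean(1).astype(int).tolist())
E
```

```text
[[54, 54, 55, 55, 60, 82, 95, 96, 101, 94, 96, 90, 88, 86, 87], [54, 54, 54, 54, 66, 104, 129, 118, 104, 107, 106, 89, 82, 82, 83], [54, 54, 54, 56, 82, 128, 122, 122, 127, 125, 112, 81, 70, 64, 78], [54, 53, 54, 61, 90, 117, 103, 105, 123, 121, 126, 125, 99, 54, 55], [55, 54, 55, 72, 103, 99, 93, 102, 107, 103, 119, 114, 60, 50, 53], [54, 55, 60, 83, 103, 100, 101, 111, 99, 96, 109, 97, 47, 55, 54], [55, 53, 67, 96, 91, 94, 106, 106, 89, 98, 104, 74, 50, 55, 54], [54, 55, 78, 110, 95, 99, 105, 106, 87, 103, 100, 46, 49, 55, 54], [54, 68, 111, 125, 106, 105, 97, 106, 91, 86, 66, 44, 52, 53, 55], [51, 80, 132, 127, 111, 93, 92, 97, 99, 89, 51, 51, 54, 55, 55], [58, 88, 129, 130, 125, 108, 106, 118, 117, 92, 48, 54, 54, 54, 54], [68, 91, 106, 114, 123, 130, 128, 128, 113, 59, 55, 52, 54, 54, 54], [95, 114, 78, 79, 96, 115, 120, 122, 94, 50, 56, 55, 54, 54, 54], [116, 123, 120, 105, 86, 81, 93, 104, 66, 59, 62, 61, 61, 61, 60], [125, 126, 124, 124, 123, 118, 95, 83, 70, 65, 76, 71, 70, 70, 66]]
bandtop tri (array([ 0.4717, -0.0329,  0.1257]), np.float64(0.0003096170740796369))
hub tri (
[... 1433 characters left out ...]
5, 64, 64, 65, 61, 63, 62, 61, 113, 61, 62, 64, 61, 63, 62, 61]), (440, [39, 37, 38, 47, 67, 68, 66, 65, 65, 64, 64, 65, 68, 63, 79, 95, 95, 75, 49, 60, 67, 66, 63, 67, 65, 65, 65, 66, 63, 66, 93, 65, 66, 63, 63]), (470, [142, 148, 142, 136, 141, 143, 145, 140, 142, 145, 142, 139, 137, 139, 140, 142, 146, 144, 147, 115, 85, 93, 90, 58, 35, 157, 146, 140, 138, 138, 136, 135, 134, 139, 140])]
[132, 131, 134, 135, 138, 141, 141, 141, 139, 137, 137, 135, 120, 73, 82, 73, 94, 121, 64, 66, 66, 65, 73, 91, 107, 140, 138, 136, 135, 137, 137, 136, 136, 136, 135] [51, 50, 51, 51, 51, 50, 51, 51, 51, 52, 51, 52, 58, 76, 77, 69, 42, 24, 33, 52, 52, 52, 52, 51, 52, 52, 58, 68, 52, 53, 52, 53, 53, 55, 58]
```

```bash
python3 - <<'E'
from h import *
np.set_printoptions(precision=4,suppress=True)
t=lambda x,y:(170+x/3.4,150+y/3.4)
s=lambda x,y:(220+x/3.3,165+(y-306)/3.2)
ang=lambda a,b:np.degrees(np.arctan2(*(b-a)[[1,0]]))
P=[plane("top",t(*p),.128) for p in((417,182),(447,188),(435,225),(407,220))]
print("block",np.mean(P,0),ang(P[0],P[3]),ang(P[1],P[2]),ang((P[0]+P[1])/2,(P[2]+P[3])/2))
P=[plane("scene",s(*p),.128) for p in((404,327),(440,335),(429,364),(391,353))]
print("blockS",np.mean(P,0),*[(ang(P[i],P[(i+1)%4]),np.linalg.norm(P[i]-P[(i+1)%4])) for i in range(4)])
a,b=[plane("top",t(*p),.106) for p in((688,72),(640,148))];print("key top",a,b,(a+b)/2,ang(a,b))
a,b=[plane("scene",s(*p),.106) for p in((157,397),(75,457))];print("key scene",a,b,(a+b)/2,ang(a,b))
print("drum",plane("top",t(658,122),.062),"foot",np.mean([plane("top",t(*p),.014) for p in((672,50),(738,155),(632,213),(570,107))],0))
print("footS",[plane("scene",s(*p),.014) for p in((35,468),(73,580),(222,535),(178,425))])
print("bar",[plane("top",p,.14)[:2] for p in((178.8,168),(200,169.2),(240,174),(263.5,178))],[plane("scene",p,.14)[:2] for p in((388,207),(410,210.2),(440,215.4),(470,221),(499,227))])
E
```

```text
block [ 0.4717 -0.0336  0.128 ] 167.69831016781396 164.30590792914754 166.0115837672105
blockS [ 0.4781 -0.0314  0.128 ] (np.float64(80.30733185881661), np.float64(0.03038818118174734)) (np.float64(-8.56517951767734), np.float64(0.03446981747425799)) (np.float64(-104.2507215334181), np.float64(0.03245890843068254)) (np.float64(167.99078394810488), np.float64(0.03190973947347297))
key top [ 0.6141 -0.2833  0.106 ] [ 0.5368 -0.2373  0.106 ] [ 0.5754 -0.2603  0.106 ] 149.2801303686816
key scene [ 0.5458 -0.231   0.106 ] [ 0.6172 -0.2791  0.106 ] [ 0.5815 -0.2551  0.106 ] -33.94457886042073
drum [ 0.573  -0.2592  0.062 ] foot [ 0.5745 -0.2592  0.014 ]
footS [array([ 0.5628, -0.342 ,  0.014 ]), array([ 0.6725, -0.279 ,  0.014 ]), array([ 0.6109, -0.171 ,  0.014 ]), array([ 0.4973, -0.2331,  0.014 ])]
bar [array([0.5955, 0.3506]), array([0.5937, 0.2814]), array([0.5819, 0.1504]), array([0.5711, 0.0735])] [array([0.5762, 0.084 ]), array([0.5787, 0.138 ]), array([0.5848, 0.2104]), array([0.592 , 0.2813]), array([0.6006, 0.3483])]
```

Emit:
{"fn": "jog_arm", "kwargs": {"rows": [[[0, 0, 0, -0.094], [0.0256, 0.0342, 0, 0], [0.0256, 0.0342, 0, 0], [0.0256, 0.0342, 0, 0], [0.0256, 0.0342, 0, 0], [0.0256, 0.0342, 0, 0], [0.0256, 0.0342, 0, 0], [0.0256, 0.0342, 0, 0], [0.0256, 0.0342, 0, 0], [0.0256, 0.0342, 0, 0], [0.0256, 0.0342, 0, 0], [0.0256, 0.0342, 0, 0], [0.0256, 0.0342, 0, 0], [0.0256, 0.0342, 0, 0], [0.0256, 0.0342, 0, 0], [0.0256, 0.0342, 0, 0], [0.0256, 0.0342, 0, 0], [0, 0, 0.03, 0], [0, 0, 0.0, 0]]], "claw": 1}}

```text
time_s: 2.48
tcp_pos: [0.4716, -0.0334, 0.26]
ee_rot: [[0.974, -0.227, -0.006], [-0.227, -0.974, -0.001], [-0.006, 0.002, -1.0]]
wrist_force: [-0.4, -0.1, 0.1]
gripper_width: 1.0
gripper_force: 0.0
```

```bash
python3 - <<'E'
from h import *
im=[capture(n)[...,::-1] for n in("top","scene")]
print(sense()["tcp_pos"], sense()["joints"])
a=cv2.resize(im[0][150:250,240:380],None,fx=3,fy=3,interpolation=2);b=cv2.resize(im[1][120:220,275:415],None,fx=5.5,fy=3,interpolation=2)
b=cv2.resize(im[1][120:220,285:415],None,fx=3,fy=3,interpolation=2);cv2.imwrite("pics/c2.png",np.hstack([a,b]))
E
```

```text
[ 0.47319394 -0.03256292  0.26262456] [ 1.57674126e+01  8.79664703e+00 -2.25696065e+01  3.40255012e-02
 -5.86470646e+01  6.12015563e+01]
```

View pics/c2.png

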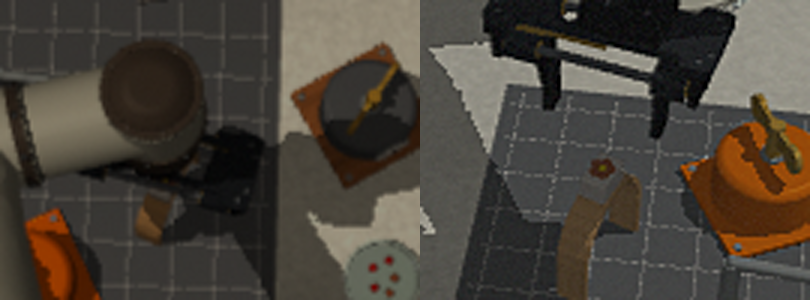

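The fingers straddle the block: tips at crop (550,105) and (658,135), block at (600,180). I'll go down and close.

Emit:
{"fn": "jog_arm", "kwargs": {"rows": [[[0, 0, 0.03, 0], [0, 0, 0.03, 0], [0, 0, 0.015, 0], [0, 0, 0.009, 0], [0, 0, 0, 0], [0, 0, 0, 0]]]}}

```text
time_s: 3.32
tcp_pos: [0.4737, -0.0324, 0.1792]
ee_rot: [[0.974, -0.225, 0.002], [-0.225, -0.974, 0.0], [0.002, -0.001, -1.0]]
wrist_force: [0.5, -0.0, -0.6]
gripper_width: 1.003
gripper_force: 0.0
```

Emit:
{"fn": "jog_arm", "kwargs": {"rows": [[[0, 0, 0, 0], [0, 0, 0, 0], [0, 0, 0, 0], [0, 0, 0, 0], [0, 0, 0, 0], [0, 0, 0, 0]]], "claw": 0}}

```text
time_s: 4.08
tcp_pos: [0.4731, -0.0327, 0.1782]
ee_rot: [[0.974, -0.226, -0.0], [-0.226, -0.974, 0.0], [-0.0, -0.0, -1.0]]
wrist_force: [0.1, 0.1, 0.7]
gripper_width: 0.402
gripper_force: 0.0
```

Emit:
{"fn": "jog_arm", "kwargs": {"rows": [[[0, 0, 0, 0], [0, 0, 0, 0], [0, 0, 0, 0], [0, 0, 0, 0]]]}}

```text
time_s: 4.58
tcp_pos: [0.4731, -0.0327, 0.1782]
ee_rot: [[0.974, -0.226, -0.0], [-0.226, -0.974, -0.0], [-0.0, 0.0, -1.0]]
wrist_force: [-0.5, -0.3, 0.1]
gripper_width: 0.303
gripper_force: 28.8
```

Emit:
{"fn": "jog_arm", "kwargs": {"rows": [[[0, 0, -0.01, 0], [0, 0, -0.03, 0], [0, 0, -0.04, -0.07], [0, 0, -0.04, -0.07], [0, 0, -0.03, 0], [0, 0, -0.02, 0], [0.0091, -0.02555, 0, 0], [0.0091, -0.02555, 0, 0], [0.0091, -0.02555, 0, 0], [0.0091, -0.02555, 0, 0], [0.0091, -0.02555, 0, 0], [0.0091, -0.02555, 0, 0], [0.0091, -0.02555, 0, 0], [0.0091, -0.02555, 0, 0], [0.0091, -0.02555, 0, 0], [0.0091, -0.02555, 0, 0]]]}}

```text
time_s: 6.58
tcp_pos: [0.5867, 0.2156, 0.348]
ee_rot: [[0.996, -0.088, -0.0], [-0.088, -0.996, -0.0], [-0.0, 0.0, -1.0]]
wrist_force: [0.2, 0.2, -0.5]
gripper_width: 0.305
gripper_force: 28.8
```

```bash
python3 - <<'E'
from h import *
im=[capture(n)[...,::-1] for n in("top","scene")]
print(sense()["tcp_pos"], sense()["joints"])
a=cv2.resize(im[0][130:230,160:300],None,fx=3,fy=3,interpolation=2);b=cv2.resize(im[1][130:290,370:500],None,fx=3,fy=3,interpolation=2)
cv2.imwrite("pics/c3.png",np.hstack([cv2.copyMakeBorder(a,0,180,0,0,0),b]))
E
```

```text
[0.58712936 0.21676362 0.34700098] [ 3.50525763e+01  2.04223567e+01  5.83938900e+00 -1.08588253e-02
 -7.54621045e+01  5.00322587e+01]
```

View pics/c3.png

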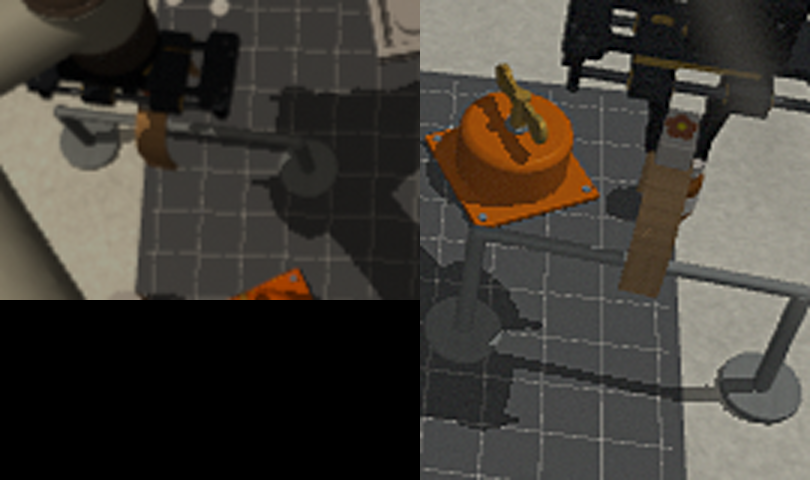

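```bash
python3 - <<'E'
from h import *
p=sense()["tcp_pos"];R=sense()["ee_rot"]
for dx in(.055,):
  for dy in(-.015,.015):
    for z in(.178,.10): print(proj("scene",p+R@[dx,dy,z]))
print([plane("scene",(370+(x-420)/3,130+y/3),.14) for x,y in((472,232),(808,293))])
E
```

```text
[450.04964279 227.86100006]
[457.25210579 206.01064787]
[436.83024247 225.49737234]
[443.22297767 203.61125373]
[array([0.57749595, 0.08245014, 0.14      ]), array([0.60255749, 0.34887617, 0.14      ])]
```

Leg end matches its prediction (443,227), so the band hangs straight and is centred on the bar. I'll lower it.

Emit:
{"fn": "jog_arm", "kwargs": {"rows": [[[0, 0, 0.02, 0], [0, 0, 0.03, 0], [0, 0, 0.03, 0], [0, 0, 0.02, 0], [0, 0, 0.012, 0], [0, 0, 0.004, 0], [0, 0, 0, 0]]]}}

```text
time_s: 7.55
tcp_pos: [0.5864, 0.214, 0.2328]
ee_rot: [[0.996, -0.088, 0.001], [-0.088, -0.996, 0.0], [0.001, -0.0, -1.0]]
wrist_force: [-0.5, 0.1, 0.1]
gripper_width: 0.3
gripper_force: 28.8
```

Emit:
{"fn": "jog_arm", "kwargs": {"rows": [[[0, 0, 0.003, 0], [0, 0, 0.002, 0], [0, 0, 0, 0], [0, 0, 0, 0]]]}}

```text
time_s: 8.05
tcp_pos: [0.5862, 0.2139, 0.2274]
ee_rot: [[0.996, -0.088, 0.0], [-0.088, -0.996, 0.0], [0.0, -0.0, -1.0]]
wrist_force: [-0.0, 0.5, -0.4]
gripper_width: 0.306
gripper_force: 28.8
```

Emit:
{"fn": "jog_arm", "kwargs": {"rows": [[[0, 0, 0.002, 0], [0, 0, 0.001, 0], [0, 0, 0, 0], [0, 0, 0, 0]]]}}

```text
time_s: 8.55
tcp_pos: [0.5861, 0.2139, 0.2242]
ee_rot: [[0.996, -0.088, -0.0], [-0.088, -0.996, -0.0], [-0.0, 0.0, -1.0]]
wrist_force: [-0.5, -0.5, -0.3]
gripper_width: 0.304
gripper_force: 28.8
```

Emit:
{"fn": "jog_arm", "kwargs": {"rows": [[[0, 0, 0.001, 0], [0, 0, 0, 0], [0, 0, 0, 0]]]}}

```text
time_s: 8.93
tcp_pos: [0.5862, 0.2139, 0.2239]
ee_rot: [[0.996, -0.087, 0.001], [-0.087, -0.996, 0.0], [0.001, -0.0, -1.0]]
wrist_force: [-0.2, 0.2, 4.2]
gripper_width: 0.306
gripper_force: 28.8
```

Emit:
{"fn": "jog_arm", "kwargs": {"rows": [[[0, 0, 0.001, 0], [0, 0, 0, 0], [0, 0, 0, 0]]]}}

```text
time_s: 9.3
tcp_pos: [0.5863, 0.2139, 0.2238]
ee_rot: [[0.996, -0.087, 0.001], [-0.087, -0.996, 0.0], [0.001, -0.0, -1.0]]
wrist_force: [-2.4, -0.1, 7.4]
gripper_width: 0.303
gripper_force: 28.8
```

Emit:
{"fn": "jog_arm", "kwargs": {"rows": [[[0, 0, -0.0015, 0], [0, 0, 0, 0]]]}}

```text
time_s: 9.55
tcp_pos: [0.5863, 0.2139, 0.2239]
ee_rot: [[0.996, -0.088, 0.0], [-0.088, -0.996, 0.0], [0.0, -0.0, -1.0]]
wrist_force: [-0.7, -0.2, 3.3]
gripper_width: 0.304
gripper_force: 28.8
```

Emit:
{"fn": "jog_arm", "kwargs": {"rows": [[[0, 0, 0, 0], [0, 0, 0, 0], [0, 0, 0, 0], [0, 0, 0, 0], [0, 0, 0, 0], [0, 0, 0, 0]]], "claw": 0.7}}

```text
time_s: 10.3
tcp_pos: [0.5861, 0.2139, 0.2237]
ee_rot: [[0.996, -0.088, -0.0], [-0.088, -0.996, 0.0], [-0.0, -0.0, -1.0]]
wrist_force: [0.7, -0.0, 0.2]
gripper_width: 0.698
gripper_force: 0.0
```

```bash
python3 - <<'E'
from h import *
im=[capture(n)[...,::-1] for n in("top","scene")]
print(sense()["tcp_pos"], sense()["wrist_force"],sense()["gripper_width"])
cv2.imwrite("pics/c4.png",cv2.resize(im[1][130:270,370:520],None,fx=3.5,fy=3.5,interpolation=2))
E
```

```text
[0.58614616 0.21390658 0.22377052] [-0.14196671  0.11535562 -0.32389511] 0.6972867162682415
```

View pics/c4.png

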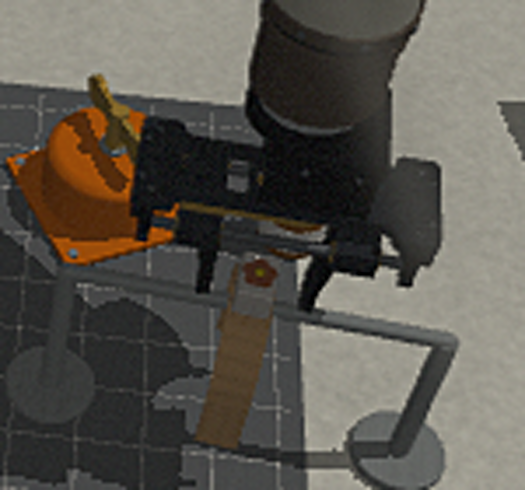

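The band hangs on the bar, block at crop (258,280), with the fingers open on either side. I'll retreat straight up and go to the timer.

Emit:
{"fn": "jog_arm", "kwargs": {"rows": [[[0, 0, -0.015, 0], [0, 0, -0.03, 0], [0, 0, -0.04, 0], [0, 0, -0.03, 0.118], [0, 0, 0, 0.118], [0, 0, 0, 0.118], [0, 0, 0, 0.117]]]}}

```text
time_s: 11.28
tcp_pos: [0.5862, 0.2138, 0.3403]
ee_rot: [[0.846, -0.533, 0.002], [-0.533, -0.846, 0.001], [0.001, -0.002, -1.0]]
wrist_force: [-0.0, -0.5, 0.3]
gripper_width: 0.704
gripper_force: 0.0
```

Emit:
{"fn": "jog_arm", "kwargs": {"rows": [[[0.0233, 0.0337, 0, 0], [0.0233, 0.0337, 0, 0], [0.0233, 0.0337, 0, 0], [0.0233, 0.0337, 0, 0], [0.0233, 0.0337, 0, 0], [0.0233, 0.0337, 0, 0], [0.0233, 0.0337, 0, 0], [0.0233, 0.0337, 0, 0], [0.0233, 0.0337, 0, 0], [0.0233, 0.0337, 0.02, 0], [0.0233, 0.0337, 0.04, 0], [0.0233, 0.0337, 0.04, 0], [0, 0, 0.03, 0], [0, 0, 0, 0], [0, 0, 0, 0]]], "claw": 0.5}}

```text
time_s: 13.15
tcp_pos: [0.6099, -0.2773, 0.2111]
ee_rot: [[0.848, -0.529, 0.003], [-0.529, -0.848, -0.002], [0.004, -0.0, -1.0]]
wrist_force: [0.0, -0.1, 0.6]
gripper_width: 0.5
gripper_force: 0.0
```

```bash
python3 - <<'E'
from h import *
im=[capture(n)[...,::-1] for n in("top","scene")]
s=sense();print(s["tcp_pos"], s["joints"],s["ee_rot"])
p=s["tcp_pos"];R=s["ee_rot"]
for y in(-.0217,.0217): print("tip",proj("scene",p+R@[0,y,.0697]),proj("top",p+R@[0,y,.0697]))
a=cv2.resize(im[0][140:240,310:420],None,fx=3,fy=3,interpolation=2);b=cv2.resize(im[1][130:260,200:320],None,fx=4,fy=4,interpolation=2)
cv2.imwrite("pics/c5.png",np.hstack([cv2.copyMakeBorder(a,0,220,0,0,0),b]))
cv2.imwrite("pics/s5.png",im[1]);cv2.imwrite("pics/t5.png",im[0])
E
```

```text
[ 0.60994527 -0.27695015  0.21147826] [-1.06088543e+01  2.96876793e+01  8.88923243e-01  3.41426164e-02
 -6.09468296e+01  6.86477632e+01] [[ 0.84855106 -0.52909628  0.00426862]
 [-0.52909581 -0.84856105 -0.00132951]
 [ 0.00432563 -0.00113035 -0.99999001]]
tip [248.26412602 205.34139783] [366.17603271 165.96156604]
tip [236.38269283 196.85317639] [377.46078632 173.169475  ]
```

View pics/c5.png

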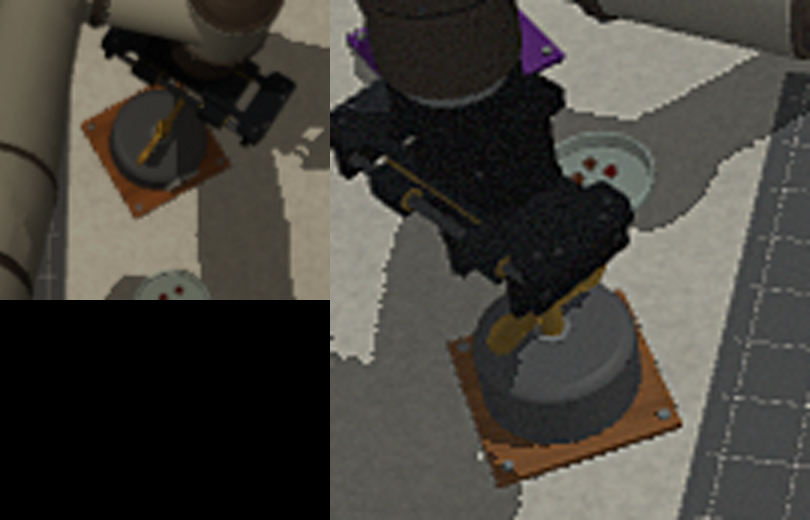

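Emit:
{"fn": "jog_arm", "kwargs": {"rows": [[[-0.002, 0.0024, 0.02, 0], [0, 0, 0.02, 0], [0, 0, 0.015, 0], [0, 0, 0.0085, 0], [0, 0, 0.004, 0], [0, 0, 0, 0]]]}}

```text
time_s: 14.0
tcp_pos: [0.6061, -0.2782, 0.1415]
ee_rot: [[0.848, -0.53, 0.0], [-0.53, -0.848, -0.0], [0.0, 0.0, -1.0]]
wrist_force: [-1.0, 0.5, 0.7]
gripper_width: 0.503
gripper_force: 0.0
```

Emit:
{"fn": "jog_arm", "kwargs": {"rows": [[[0, 0, 0, 0], [0, 0, 0, 0], [0, 0, 0, 0], [0, 0, 0, 0], [0, 0, 0, 0], [0, 0, 0, 0], [0, 0, 0, 0]]], "claw": 0}}

```text
time_s: 14.88
tcp_pos: [0.6061, -0.2778, 0.1413]
ee_rot: [[0.848, -0.53, 0.001], [-0.53, -0.848, 0.0], [0.0, -0.001, -1.0]]
wrist_force: [0.4, 3.3, 1.1]
gripper_width: 0.066
gripper_force: 30.0
```

```bash
python3 - <<'E'
from h import *
s=sense();print({k:s[k] for k in("time_s","tcp_pos","wrist_force","moment","gripper_width","gripper_force","joints")})
im=capture("scene")[...,::-1];cv2.imwrite("pics/c6.png",cv2.resize(im[160:260,210:310],None,fx=5,fy=5,interpolation=2))
E
```

```text
{'time_s': 14.875, 'tcp_pos': array([ 0.6061124 , -0.27780299,  0.14130277]), 'wrist_force': array([0.42134686, 3.2632144 , 1.09790572]), 'moment': array([ 0.90936735, -0.33963166, -0.23484519]), 'gripper_width': 0.06606608389626195, 'gripper_force': 29.999940881389193, 'joints': array([-1.07672892e+01,  3.33680281e+01, -3.69769446e+00, -3.70649546e-02,
       -5.29036937e+01,  6.87697819e+01])}
```

View pics/c6.png

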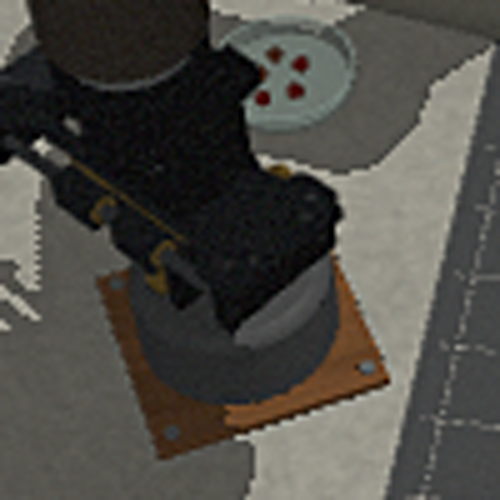

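The fingers hold the far wing: opening 5.7 mm, force 30 N. I'll start the stroke gently.

Emit:
{"fn": "jog_arm", "kwargs": {"rows": [[[-0.0003, 0.0043, 0, 0.12], [-0.0003, 0.0043, 0, 0.12], [-0.0003, 0.0043, 0, 0.12], [-0.0003, 0.0043, 0, 0.12], [-0.0003, 0.0043, 0, 0.12], [0, 0, 0, 0]]]}}

```text
time_s: 15.68
tcp_pos: [0.591, -0.2904, 0.1413]
ee_rot: [[0.4, -0.917, 0.003], [-0.917, -0.4, 0.001], [0.0, -0.004, -1.0]]
wrist_force: [4.8, 8.6, -0.3]
gripper_width: 0.061
gripper_force: 30.0
```

```bash
cat > m.py <<'E'
from station import sense
import numpy as np
np.set_printoptions(precision=4,suppress=True)
s=sense();R=s["ee_rot"];print(s["time_s"],s["tcp_pos"],"psi",np.degrees(np.arctan2(R[1,0],R[0,0])),"Ftool",R.T@s["wrist_force"],"Mtool",R.T@s["moment"],s["gripper_width"],"j6",s["joints"][5])
E
python3 m.py
```

```text
15.675 [ 0.591  -0.2904  0.1413] psi -66.4253022324356 Ftool [-5.9307 -7.7896  0.2855] Mtool [ 1.8926 -1.5162  0.2353] 0.06123572552226758 j6 35.84010657822091
```

Emit:
{"fn": "jog_arm", "kwargs": {"rows": [[[-0.0006, 0.0043, 0, 0.12], [-0.0006, 0.0043, 0, 0.12], [-0.0004, 0.0043, 0, 0.12], [-0.0003, 0.0043, 0, 0.12], [-0.0003, 0.0043, 0, 0.12], [-0.0003, 0.0043, 0, 0.12], [-0.0003, 0.0043, 0, 0.12], [0, 0, 0, 0]]]}}

```text
time_s: 16.68
tcp_pos: [0.5639, -0.2897, 0.1413]
ee_rot: [[-0.415, -0.91, 0.01], [-0.91, 0.415, -0.0], [-0.004, -0.009, -1.0]]
wrist_force: [8.8, 6.4, -4.6]
gripper_width: 0.063
gripper_force: 30.0
```

```bash
python3 m.py
```

```text
16.675 [ 0.5639 -0.2897  0.1413] psi -114.50890310132746 Ftool [-9.4729 -5.3445  4.6446] Mtool [ 1.8093 -2.7412  0.2096] 0.06262413475314661 j6 -11.805969842600621
```

Emit:
{"fn": "jog_arm", "kwargs": {"rows": [[[-0.0008, 0.004, 0, 0.12], [-0.0008, 0.004, 0, 0.12], [-0.0005, 0.004, 0, 0.12], [-0.0003, 0.004, 0, 0.12], [-0.0003, 0.004, 0, 0.12], [-0.0003, 0.004, 0, 0.12], [0, 0, 0, 0]]]}}

```text
time_s: 17.55
tcp_pos: [0.5481, -0.2731, 0.1413]
ee_rot: [[-0.912, -0.411, 0.009], [-0.411, 0.912, -0.002], [-0.008, -0.006, -1.0]]
wrist_force: [10.1, 0.8, -7.3]
gripper_width: 0.066
gripper_force: 30.0
```

```bash
python3 m.py
```

```text
17.55 [ 0.5481 -0.2731  0.1413] psi -155.74026176022596 Ftool [-9.4919 -3.3351  7.3595] Mtool [ 0.9043 -2.6224  0.1272] 0.06643179865300322 j6 -54.40853338746288
```

Emit:
{"fn": "jog_arm", "kwargs": {"rows": [[[-0.0009, 0.004, 0.0005, 0.12], [-0.0009, 0.004, 0.0005, 0.12], [-0.0003, 0.004, 0, 0.12], [-0.0003, 0.004, 0, 0.12], [-0.0003, 0.004, 0, 0.12], [-0.0003, 0.004, 0, 0.12], [0, 0, 0, 0]]]}}

```text
time_s: 18.42
tcp_pos: [0.547, -0.2501, 0.1412]
ee_rot: [[-0.956, 0.292, 0.007], [0.292, 0.956, -0.003], [-0.007, -0.001, -1.0]]
wrist_force: [5.4, -3.6, -1.8]
gripper_width: 0.069
gripper_force: 30.0
```

```bash
python3 m.py
```

```text
18.425 [ 0.547  -0.2501  0.1412] psi 163.03060481578635 Ftool [-6.1703 -1.8391  1.8313] Mtool [ 0.2683 -1.7118  0.1007] 0.06861454574474099 j6 -97.96768429557673
```

Emit:
{"fn": "jog_arm", "kwargs": {"rows": [[[0, 0, 0, 0], [0, 0, 0, 0], [0, 0, 0, 0], [0, 0, 0, 0], [0, 0, 0, 0], [0, 0, -0.025, 0], [0, 0, -0.03, 0], [0, 0, 0, 0]]], "claw": 0.5}}

```text
time_s: 19.42
tcp_pos: [0.5456, -0.2491, 0.1981]
ee_rot: [[-0.956, 0.292, 0.006], [0.292, 0.956, -0.002], [-0.006, 0.0, -1.0]]
wrist_force: [0.1, 0.1, -0.4]
gripper_width: 0.501
gripper_force: 0.0
```

Emit:
{"fn": "jog_arm", "kwargs": {"rows": [[[0, 0, 0, -0.1848], [0, 0, 0, -0.1848], [0, 0, 0, -0.1848], [0, 0, 0, -0.1848], [0, 0, 0, -0.1848], [0, 0, 0, -0.1848], [0, 0, 0, -0.1848], [0, 0, 0, -0.1848], [0, 0, 0, -0.1848], [0, 0, 0, -0.1848], [0, 0, 0, -0.1848], [0, 0, 0, -0.1848], [0, 0, 0, -0.1848], [0, 0, 0, -0.1848], [0, 0, 0, -0.1848], [0, 0, 0, -0.1848], [0, 0, 0, -0.1848], [0, 0, 0, 0], [0, 0, 0, 0]]]}}

```text
time_s: 21.8
tcp_pos: [0.5441, -0.2487, 0.1948]
ee_rot: [[0.955, -0.295, -0.001], [-0.295, -0.955, 0.0], [-0.001, 0.0, -1.0]]
wrist_force: [0.9, 0.6, -0.3]
gripper_width: 0.5
gripper_force: 0.0
```

```bash
python3 m.py; python3 - <<'E'
from h import *
im=[capture(n)[...,::-1] for n in("top","scene")]
a=cv2.resize(im[0][140:240,310:420],None,fx=3,fy=3,interpolation=2);b=cv2.resize(im[1][140:250,210:320],None,fx=4,fy=4,interpolation=2)
cv2.imwrite("pics/c7.png",np.hstack([cv2.copyMakeBorder(a,0,140,0,0,0),b]))
E
```

```text
21.8 [ 0.5441 -0.2487  0.1948] psi -17.1832387655715 Ftool [ 0.6911 -0.8306  0.2555] Mtool [-0.0354  0.0411  0.0113] 0.5000825281215495 j6 81.89961527026891
```

View pics/c7.png

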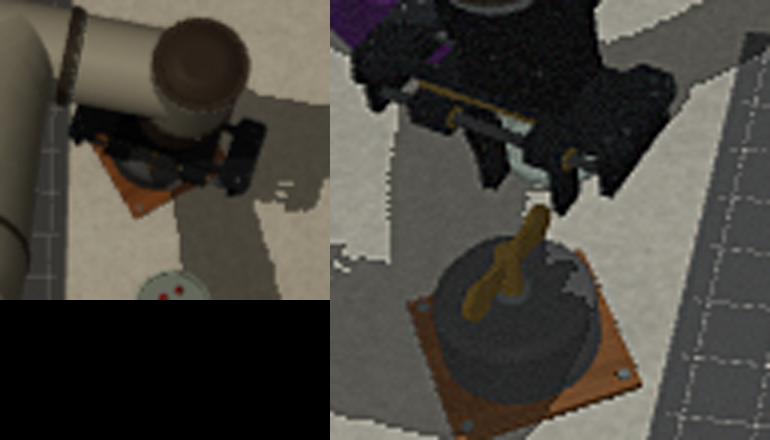

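The key is at crop (507,260) with its near wing at (540,212), between the fingertips at (490,185) and (565,210). I'll regrip the near wing.

Emit:
{"fn": "jog_arm", "kwargs": {"rows": [[[0.0017, 0.001, 0.02, 0], [0, 0, 0.018, 0], [0, 0, 0.011, 0], [0, 0, 0.0045, 0], [0, 0, 0, 0]]]}}

```text
time_s: 22.52
tcp_pos: [0.5458, -0.2503, 0.1419]
ee_rot: [[0.956, -0.293, 0.0], [-0.293, -0.956, -0.0], [0.0, 0.0, -1.0]]
wrist_force: [-0.3, 0.5, 0.9]
gripper_width: 0.498
gripper_force: 0.0
```

Emit:
{"fn": "jog_arm", "kwargs": {"rows": [[[0, 0, 0, 0], [0, 0, 0, 0], [0, 0, 0, 0], [0, 0, 0, 0], [0, 0, 0, 0], [0, 0, 0, 0], [0, 0, 0, 0]]], "claw": 0}}

```text
time_s: 23.4
tcp_pos: [0.5457, -0.2502, 0.1418]
ee_rot: [[0.956, -0.293, 0.0], [-0.293, -0.956, 0.0], [0.0, -0.0, -1.0]]
wrist_force: [0.6, 0.4, 0.9]
gripper_width: 0.064
gripper_force: 30.0
```

Emit:
{"fn": "jog_arm", "kwargs": {"rows": [[[0.0002, -0.0041, 0, 0.12], [0.0002, -0.0041, 0, 0.12], [0.0002, -0.0041, 0, 0.12], [0.0002, -0.0041, 0, 0.12], [0.0002, -0.0041, 0, 0.12], [0, 0, 0, 0]]]}}

```text
time_s: 24.15
tcp_pos: [0.5571, -0.2332, 0.1418]
ee_rot: [[0.625, -0.781, 0.0], [-0.781, -0.625, 0.0], [0.0, -0.0, -1.0]]
wrist_force: [-0.3, 1.7, 1.4]
gripper_width: 0.062
gripper_force: 30.0
```

```bash
python3 m.py
```

```text
24.15 [ 0.5571 -0.2332  0.1418] psi -51.31806305338531 Ftool [-1.5026 -0.8207 -1.4392] Mtool [ 0.3228 -0.4012  0.0084] 0.06248345399651004 j6 46.06364372136791
```

Emit:
{"fn": "jog_arm", "kwargs": {"rows": [[[0.0002, -0.0041, 0, 0.12], [0.0002, -0.0041, 0, 0.12], [0.0002, -0.0041, 0, 0.12], [0.0002, -0.0041, 0, 0.12], [0.0002, -0.0041, 0, 0.12], [0.0002, -0.0041, 0, 0.12], [0.0002, -0.0041, 0, 0.12]]]}}

```text
time_s: 25.02
tcp_pos: [0.5838, -0.226, 0.1418]
ee_rot: [[-0.166, -0.986, -0.0], [-0.986, 0.166, 0.0], [-0.0, 0.0, -1.0]]
wrist_force: [-0.7, 0.2, 1.5]
gripper_width: 0.068
gripper_force: 30.0
```

```bash
python3 m.py
```

```text
25.025 [ 0.5838 -0.226   0.1418] psi -99.58397608856211 Ftool [-0.0752  0.688  -1.5042] Mtool [-0.1421 -0.3367 -0.2823] 0.06785311754705192 j6 -3.2090858013553762
```

Measured winding torque is about 0.30 N m, as expected. Continuing.

Emit:
{"fn": "jog_arm", "kwargs": {"rows": [[[0.0002, -0.0041, 0, 0.12], [0.0002, -0.0041, 0, 0.12], [0.0002, -0.0041, 0, 0.12], [0.0002, -0.0041, 0, 0.12], [0.0002, -0.0041, 0, 0.12], [0.0002, -0.0041, 0, 0.12]]]}}

```text
time_s: 25.78
tcp_pos: [0.5915, -0.2314, 0.1409]
ee_rot: [[-0.775, -0.631, -0.036], [-0.631, 0.775, 0.013], [0.02, 0.034, -0.999]]
wrist_force: [-33.3, 30.7, 30.6]
gripper_width: 0.183
gripper_force: 35.6
```

```bash
python3 m.py
```

```text
25.775 [ 0.5915 -0.2314  0.1409] psi -140.84712748211513 Ftool [  6.9825  45.8365 -28.9755] Mtool [-13.0968   1.3897  -0.8606] 0.18310621837161534 j6 -43.48432165446813
```

Emit:
{"fn": "jog_arm", "kwargs": {"rows": [[[0.0001, -0.002, 0, 0.06], [0.0001, -0.002, 0, 0.06], [0.0001, -0.002, 0, 0.06]]]}}

```text
time_s: 26.15
tcp_pos: [0.5919, -0.2338, 0.1407]
ee_rot: [[-0.874, -0.484, -0.044], [-0.485, 0.875, 0.018], [0.03, 0.037, -0.999]]
wrist_force: [-37.4, 37.5, 34.8]
gripper_width: 0.242
gripper_force: 38.5
```

```bash
python3 m.py
```

```text
26.15 [ 0.5919 -0.2338  0.1407] psi -150.9964680123661 Ftool [ 15.5134  52.1869 -32.4544] Mtool [-15.1758   3.8125  -1.1052] 0.2415110874298126 j6 -53.23408352517095
```

The stop came earlier than I counted on, so the key wasn't fully run down at the start. The last batch pressed too hard, so I'm backing off at once.

Emit:
{"fn": "jog_arm", "kwargs": {"rows": [[[0.0002, 0.0041, 0, -0.12], [0.0002, 0.0041, 0, -0.12], [0.0002, 0.0041, 0, -0.12], [0, 0, 0, 0]]]}}

```text
time_s: 26.65
tcp_pos: [0.5902, -0.2297, 0.1411]
ee_rot: [[-0.647, -0.762, -0.026], [-0.763, 0.647, 0.008], [0.011, 0.025, -1.0]]
wrist_force: [-23.2, 15.7, 19.0]
gripper_width: 0.141
gripper_force: 27.8
```

```bash
python3 m.py
```

```text
26.65 [ 0.5902 -0.2297  0.1411] psi -130.29441227357717 Ftool [  3.222   28.3288 -18.2887] Mtool [-7.9597  0.3418 -0.5306] 0.1408978089676484 j6 -33.3401834335955
```

Emit:
{"fn": "jog_arm", "kwargs": {"rows": [[[0.0002, 0.0041, 0, -0.12], [0.0002, 0.003, 0, -0.12], [0, 0, 0, 0]]]}}

```text
time_s: 27.02
tcp_pos: [0.589, -0.2279, 0.1414]
ee_rot: [[-0.447, -0.895, -0.014], [-0.895, 0.447, 0.004], [0.003, 0.014, -1.0]]
wrist_force: [-12.1, 7.7, 10.8]
gripper_width: 0.096
gripper_force: 28.3
```

```bash
python3 m.py
```

```text
27.025 [ 0.589  -0.2279  0.1414] psi -116.53725281831004 Ftool [ -1.4291  14.4396 -10.5595] Mtool [-4.0482 -0.5815 -0.3999] 0.09643131236208706 j6 -19.9090014686512
```

Emit:
{"fn": "jog_arm", "kwargs": {"rows": [[[0.0001, 0.002, 0, -0.09], [0, 0, 0, 0], [0, 0, 0, 0]]]}}

```text
time_s: 27.4
tcp_pos: [0.5886, -0.2275, 0.1415]
ee_rot: [[-0.365, -0.931, -0.01], [-0.931, 0.365, 0.003], [0.001, 0.011, -1.0]]
wrist_force: [-8.9, 5.8, 8.5]
gripper_width: 0.075
gripper_force: 28.6
```

```bash
python3 m.py
```

```text
27.4 [ 0.5886 -0.2275  0.1415] psi -111.42267550325653 Ftool [-2.086  10.5076 -8.3948] Mtool [-3.0063 -0.8588 -0.3543] 0.07488473296827587 j6 -14.855768059621107
```

Emit:
{"fn": "jog_arm", "kwargs": {"rows": [[[0, 0.0015, 0, -0.04], [0, 0, 0, 0], [0, 0, 0, 0]]]}}

```text
time_s: 27.78
tcp_pos: [0.5882, -0.2274, 0.1415]
ee_rot: [[-0.328, -0.945, -0.008], [-0.945, 0.328, 0.002], [0.001, 0.008, -1.0]]
wrist_force: [-6.4, 4.1, 6.4]
gripper_width: 0.067
gripper_force: 29.5
```

```bash
python3 m.py
```

```text
27.775 [ 0.5882 -0.2274  0.1415] psi -109.13782057680032 Ftool [-1.7554  7.4555 -6.3186] Mtool [-2.1103 -0.6539 -0.3269] 0.06745851287390692 j6 -12.613678981150429
```

The wing is still pressed lightly against the stop: about 0.57 N m, stop firm, wing aligned with the pads. I'll release and lift.

Emit:
{"fn": "jog_arm", "kwargs": {"rows": [[[0, 0, 0, 0], [0, 0, 0, 0], [0, 0, 0, 0], [0, 0, 0, 0], [0, 0, 0, 0], [0, 0, -0.02, 0], [0, 0, -0.04, 0], [0, 0, -0.04, 0], [-0.04, 0, -0.03, 0], [-0.05, 0, 0, 0], [-0.05, 0, 0, 0], [-0.05, 0, 0, 0], [-0.03, 0, 0, 0], [0, 0, 0, 0]]], "claw": 0.5}}

```text
time_s: 29.52
tcp_pos: [0.6645, -0.0182, 0.2713]
ee_rot: [[-0.327, -0.945, -0.0], [-0.945, 0.327, 0.0], [-0.0, 0.0, -1.0]]
wrist_force: [0.5, -0.2, -0.3]
gripper_width: 0.499
gripper_force: 0.0
```

```bash
python3 m.py; python3 - <<'E'
from h import *
im=[capture(n)[...,::-1] for n in("top","scene")]
cv2.imwrite("pics/t8.png",im[0]);cv2.imwrite("pics/s8.png",im[1])
a=cv2.resize(im[0][100:280,160:430],None,fx=1.45,fy=1.45,interpolation=2);b=cv2.resize(im[1][130:300,210:510],None,fx=2.6,fy=2.6,interpolation=2)
o=np.zeros((600,800,3),np.uint8);b=b[:442,:780]
o[:b.shape[0],:b.shape[1]]=b;t=cv2.resize(im[0][150:220,170:400],None,fx=2.2,fy=2.2,interpolation=2);o[444:444+t.shape[0],:t.shape[1]]=t
cv2.imwrite("pics/c8.png",o)
E
```

```text
29.525 [ 0.6645 -0.0182  0.2713] psi -109.08878563012921 Ftool [ 0.055  -0.5253  0.2876] Mtool [ 0.0233 -0.066  -0.0215] 0.4987123154167865 j6 -31.426802428909763
```

View pics/c8.png

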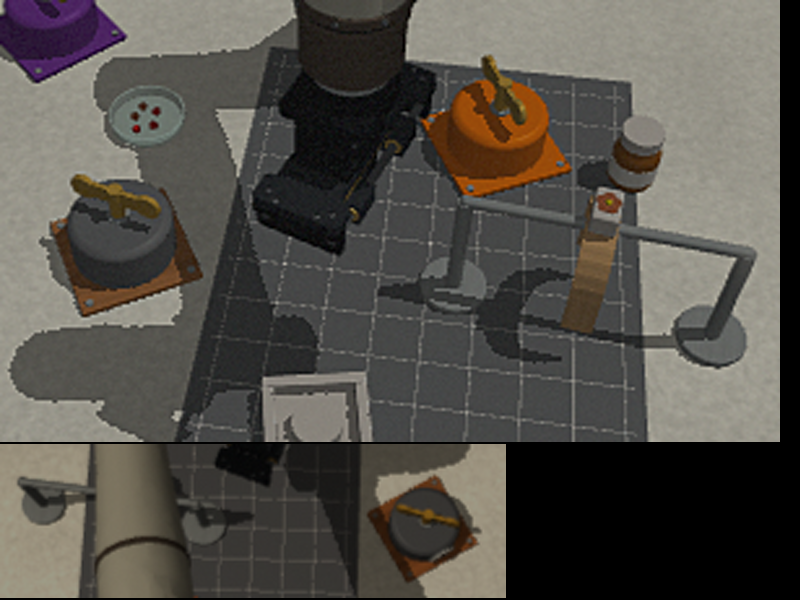

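```bash
python3 - <<'E'
from h import *
for f,n,b in(("s8","scene",(230,190,275,220)),("t8","top",(340,165,390,200)),("scene0","scene",(235,185,275,225)),("top0","top",(340,165,390,200))):
    m=mask(n,cv2.imread(f"pics/{f}.png"),b,(15,110,50),(35,255,255));ys,xs=np.nonzero(m)
    W=np.array([plane(n,(x,y),.1)[:2] for x,y in zip(xs,ys)]);c=W.mean(0);v=np.linalg.svd(W-c)[2];print(f,len(xs),c,np.degrees(np.arctan2(v[0,1],v[0,0]))%180)
E
```

```text
s8 253 [ 0.58657617 -0.257192  ] 72.98650469984561
t8 111 [ 0.57795059 -0.25608865] 76.12986035969632
scene0 261 [ 0.58785406 -0.25866386] 149.40611365200428
top0 82 [ 0.57663379 -0.25608642] 147.2581016178562
```

The band hangs at mid-bar (crop 595,260). The key's wing now lies at about 74°, having turned about 255° to the stop, and the bystanders are untouched. Handing in.

```bash
python3 -c "
from station import *
print(finish_job())"
```

```text
the job is handed in; nothing more can be done
None
```

The hair band hangs by its crown over the middle of the drying bar and the grey timer is wound to its stop, but I overpressed the key: it met the stop sooner than I expected, and the force at the wrist reached about 64 N (limit 120 N) before I eased off and let go.

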